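Fit the notched blade in the plate coater's holder

TASK

Take the notched blade from the flat tray and lay it flat on the holder's bed, back edge along the fence and notch towards the pin. Slide it until the notch is fully home on the pin and keep it pressed there for about half a second with roughly 10 N (more than 20 N on the pin bends it), then let go and swing the keeper arm right across the blade. Leave the plain blade and the glassware and vial box where they are.

Things in the scene. Friction and masses are not known exactly. Their poses are not given: they have to be found in the camera images.
- blade: The steel blade with the forked end, the one to fit: 110 long (x) x 40 wide (y) x 6 mm thick, 0.2 to 0.33 kg. Origin: centre of its underside, z up. The thin cutting edge is on its -y side, the straight back edge on its +y side. Its +x end has an open notch 9 mm wide, from x=+37 to the end at x=+55, between two round-ended prongs.
- fin (a point): Top centre of the dark upright grip fin on the notched blade, straight above the blade's origin. The fin measures 32 (blade x) x 10 (blade y) mm and rises from 6 to 28 mm above the blade's underside: pinch it across its 10 mm.
- notch (a point): Point on the underside of the blade, 40 mm from its origin along +x, in the notch: it lies on the pin's axis when the notch is fully home on the pin.
- holder: The fixed aluminium blade holder, base plate 185 x 106 mm. Origin on the bench under the bed, z up. Flat bed, top 14 mm above the bench, from x=-55 to +40 and y=-24 to +20 mm. A fitted blade lies with its x and y axes parallel to the holder's, its origin at holder y=0 and its notch towards +x. The blade drags on it (friction about 0.5 to 0.8): slide it with little weight.
- fence (a point): Middle of the top of the steel fence, at holder x=-7.5, y=+20 mm, 20 mm above the bench. The fence runs parallel to holder x along the bed's +y side, x=-55 to +40; its inner face at y=+20 meets the blade's back edge.
- pin: The single upright locating pin, steel, 6 mm across, beyond the bed's +x end at holder y=0, x=+47 to +63 mm as set (stays put). Origin on its axis, 11 mm above the bench, axes as the holder's; top 28 mm above the bench. Its stiff bush yields about 0.07 mm per N along holder +x and springs back.
- keeper (a joint): Angle of the keeper arm (rad), a steel arm 14 mm wide that swings level, 2 mm above a fitted blade, about a vertical pivot, and stays where left (about 1 N at the handle). Near 0 it is open and points to holder -x beside the fence; it grows counter-clockwise from above; at 1.57 it points to holder -y, right across the blade's tail; stop at 1.6.
- keeper_pivot (a point): The keeper arm's vertical pivot axis, at holder x=-22, y=+38 mm, 22 mm above the bench.
- keeper_handle (a point): Centre of the top of the keeper's upright round grey handle, 10 mm in diameter, reaching from 28 to 80 mm above the bench, 45 mm from the pivot axis.
- tray: White plastic slab with a dark rubber top, 160 x 160 x 8 mm, on the bench, fixed; both blades lie on it, 76 mm apart, either one on either side. Origin: centre of its underside.
- spare: Bystander: a blade of the same size and with the same fin, but with two plain ends and no notch. Origin as for the notched blade.
- amber_bottle: Bystander: amber glass bottle, 72 mm in diameter, 150 mm tall; origin centre of its underside.
- beaker: Bystander: glass beaker, 70 mm in diameter, 90 mm tall; origin centre of its underside.
- vial_box: Bystander: blue divided vial box, 120 x 90 x 45 mm; origin centre of its underside.

How it is judged:
By the outcome, as a careful person would: the job done as asked, in the order asked, and still so for the second after the job is handed in, with the robot touching nothing.
It also fails if it takes over 72 s, if anything falls off the work surface, if the arm or the gripper's body presses on something with over 40 N, if the wrist force passes 120 N, or if a joint passes its speed limit or range.

ROBOT

A 6-joint arm with a two-finger parallel gripper is mounted at the origin on the work surface. World frame = base frame: x ahead of the robot, y to its left, z up, the work surface at z = 0. Lengths are in m, angles in degrees, forces in N, time in s.
With the tool pointing down it reaches from about 0.35 to 0.875 m from the base axis. Payload 4.2 kg.
Tool frame: the origin (TCP) lies midway between the tips of the shut fingers; the grasp point (between the pads) lies 19 mm behind it; z points along the fingers, y is the line along which they close (so a half turn about z gives the same grasp; the last joint's range is limited). The gripper opens to 87 mm and grips with 3 to 60 N. Pads are 19 mm wide; open, the fingers measure 117 mm over their backs; the gripper's body (75 mm by 190 mm) begins 51 mm behind the grasp point.
Start: joints at [-51.532, 22.042, 0.453, 0, -68.411, -14.817], TCP at [0.251, -0.572, 0.223] pointing down, gripper open.
Joint ranges: [-179.83, 179.83], [-69.29, 118.12], [-61.27, 80.66], [-181.25, 117.63], [-171.15, -9.14], [-177.46, 177.46]. Speed limits (degrees/s): [159.86, 159.86, 180, 180, 180, 180].

INTERFACE

Orientations are given as a 3x3 rotation matrix whose columns are the frame's x, y, z axes.
In Python, from station import r, cams gives the robot as it stands.
- The arm moves only by the tool play_rows, never from a script. Its argument "commands" is text: rows parted by semicolons, each of 6 numbers parted by spaces: the shift along the world's x, y, z normalised to -1 to 1, where 1 is 30 mm, then the turn, a rotation vector about the world's x, y, z normalised to -1 to 1, where 1 is 0.15 rad. A call has 1 to 20 rows; each row shifts and turns the commanded pose from where the row before left it; what a row does not reach is not made up. A row lasts 1/10 s, in which the tool goes at most 50 mm and 8.59 degrees, less where a joint would pass 70% of its speed; a pose out of reach is approached as far as the arm can. A call with a number of a shift or a turn outside -1 to 1 is refused whole. A call with a gripper value outside its range is refused whole. "grip" is the finger opening in mm, from 0 to 87, set as the call begins (left out, the last holds). The fingers move at their own pace and stop on an object; the grip force is fixed at half the most. Time passes only in rows, so rows that do not move let the fingers close. It gives the time, the measured TCP pose, the force, the opening and the grip force at its end, in the units of the state.
- r.sense(): the state, without advancing time (a new reading comes with each control period).
- cams.capture(name): name is "scene" or "top"; returns (picture, depth): 384x512x3 uint8, blue, green, red; 384x512 float32, m along the optical axis (not along the pixel's ray), 0 where there is no reading.
- cams.camera_info(name): a dict with "mtx" (3x3 intrinsics, pixels), "R" (3x3) and "t" (3): a world point X has camera coordinates R X + t. Camera axes: x right, y down, z forward; pixel columns grow to the right and rows downward; lengths in m; the calibration is good to about 2 mm. A picture is of the moment at which its call begins. camera_info takes no time and is no camera call.
- r.finish_job(): hands the job in; it is judged then, once.
The state is a dict: "time_s": time; "joints": joint angles; "joint_velocities": joint speeds; "effort": joint torques, N m; "tcp_pos": TCP position; "ee_rot": TCP orientation; "wrist_force": force on the tool from outside, world axes, zero at the start; "moment": the same for the moment, N m; "gripper_width": opening from 0.0 (shut) to 1.0 (fully open); "gripper_force": force on a finger pad.
Only numpy, scipy, OpenCV 4.12 (cv2) and the standard library are available. Lean on these libraries where they do the work, as an engineer would, in place of code of your own. Each camera call takes 0.05 s, during which the arm holds its last target. There are 200 camera calls.

## Working session

There is one attempt and no reset: what is moved stays moved. The work goes in short steps, Python scripts to look and compute and a tool call to move; the robot and the scene stay as the last step left them, time stands still between calls to the robot, and variables do not carry over. Pictures are saved under pics/ and viewed, at most 10 in all, crops included, and the job is handed in when it is done.

Besides the shell and the picture viewer there is one more tool, called after "Request:" by a JSON object that holds its "method" and its "body". play_rows: Moves the arm, as the interface text tells. Scaled input: -1 to 1 covers 30 mm each way for a shift and 0.15 rad each way for a turn. Its arguments: {"type":"object","properties":{"commands":{"type":"string"},"grip":{"type":"number"}},"required":["commands"]}

```bash
ls; mkdir -p pics; python3 - <<'E'
from station import r,cams
import cv2,numpy as np
for n in("scene","top"):
    p,d=cams.capture(n); cv2.imwrite(f"pics/{n}0.png",cv2.resize(p,(800,600))); np.savez(f"{n}0.npz",p=p,d=d)
    i=cams.camera_info(n); print(n,i["mtx"],i["R"],i["t"])
s=r.sense();print(s["time_s"],s["tcp_pos"],s["ee_rot"],s["wrist_force"])
E
```

```text
pics
scene [[462.33659628   0.         259.44677251]
 [  0.         462.33659628 195.18313801]
 [  0.           0.           1.        ]] [[-0.50169229  0.86489271 -0.01629285]
 [ 0.64927369  0.36404019 -0.66777122]
 [-0.57161921 -0.34559419 -0.74418824]] [ 0.29400051 -0.33752964  1.62703826]
top [[490.61702201   0.         254.21018164]
 [  0.         490.61702201 191.15592849]
 [  0.           0.           1.        ]] [[ 0.02257453 -0.99942035  0.02548234]
 [-0.98209238 -0.02693743 -0.1864643 ]
 [ 0.18704265 -0.02081666 -0.98213121]] [-0.03121467  0.62690692  1.28157524]
0.1 [ 0.25053128 -0.57199889  0.22157014] [[-9.16038956e-01 -4.01088282e-01 -9.05584858e-04]
 [-4.01089283e-01  9.16037318e-01  1.73781583e-03]
 [ 1.32531956e-04  1.95512738e-03 -9.99998080e-01]] [-0.09971471  0.53123846  0.9021743 ]
```

View pics/scene0.png

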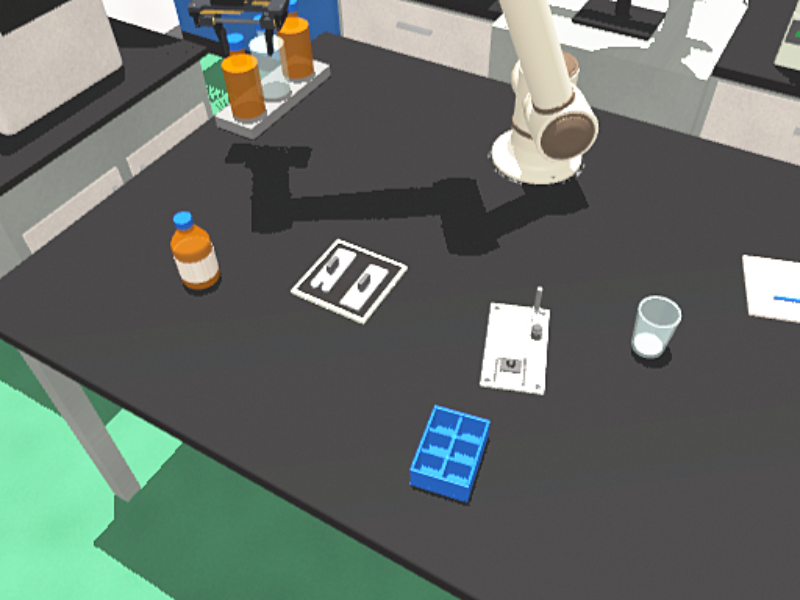

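View pics/top0.png

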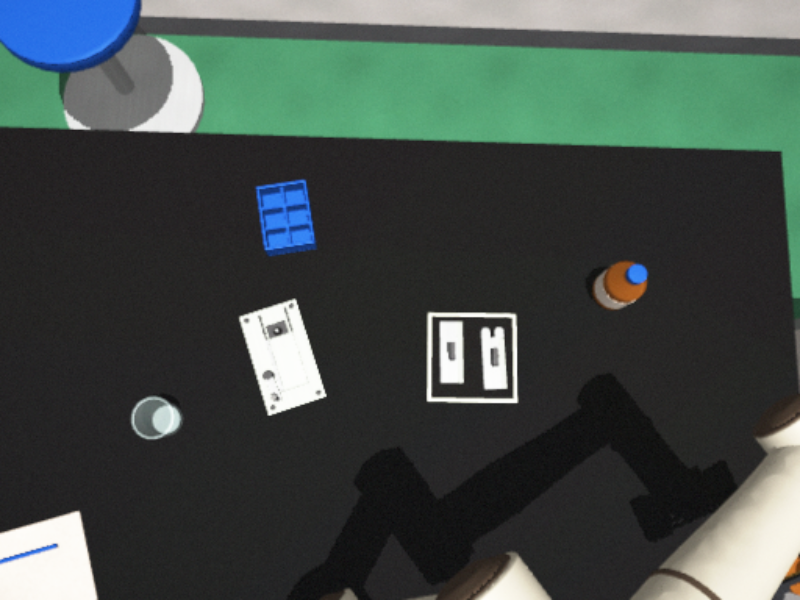

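The notched blade is the right-hand one in the top view, at (493,357), with its notch pointing up (world +x). The holder is at (282,357), with its pin end at (276,328) and its keeper at (268,375) to (276,396).

```bash
python3 - <<'E'
import cv2,numpy as np
p=np.load("top0.npz")["p"]
a=cv2.resize(p[185:270,145:215],None,fx=7,fy=7,interpolation=cv2.INTER_CUBIC)
b=cv2.resize(p[195:263,268:336],(595,595),interpolation=cv2.INTER_CUBIC)[:, :300+295]
a=cv2.resize(p[187:269,140:215],(400,437),interpolation=cv2.INTER_CUBIC); b=cv2.resize(p[192:267,268:336],(396,437),interpolation=cv2.INTER_CUBIC)
cv2.imwrite("pics/crop0.png",np.hstack([a,b]))
E
cat > h.py <<'E'
from station import r,cams
import cv2,numpy as np
def ray(n,uv,z):
    "pixel (512x384) -> world point on plane at height z"
    i=cams.camera_info(n);R,t=np.array(i["R"]),np.array(i["t"])
    d=R.T@np.linalg.inv(i["mtx"])@np.array([uv[0],uv[1],1.]);c=-R.T@t
    return c+d*(z-c[2])/d[2]
def rect(n,m,z,lo,hi):
    "min-area rects of mask blobs: centre, size, long-axis angle in world at height z"
    out=[]
    for c in cv2.findContours(m.astype(np.uint8),cv2.RETR_EXTERNAL,cv2.CHAIN_APPROX_NONE)[0]:
        if lo<cv2.contourArea(c)<hi:
            P=np.array([ray(n,q[0],z)[:2] for q in c],np.float32)
            out.append((cv2.minAreaRect(P*1000),cv2.contourArea(c)))
    return out
def state():
    s=r.sense();print("t",round(s["time_s"],2),"tcp",np.round(s["tcp_pos"],4),"F",np.round(s["wrist_force"],1),"M",np.round(s["moment"],2),"w",round(s["gripper_width"]*87,1),"gf",s["gripper_force"]);return s
E
python3 - <<'E'
from h import *
p=np.load("top0.npz")["p"];g=p.min(2).astype(int)
for th in(110,150):
  m=(g>th);m[:,:130]=0;m[:,345:]=0;m[:185]=0;m[275:]=0
  print(th)
  for z in(0.012,):
    for q in rect("top",m,z,150,9000):print(z,q)
  # blades: inside tray
  k=np.zeros_like(m);k[204:253,277:327]=m[204:253,277:327]
  for q in rect("top",k,0.014,150,9000):print("blade",q)
E
```

```text
110
0.012 (((534.915771484375, -152.18862915039062), (161.23890686035156, 161.56932067871094), 0.884181559085846), 3235.5)
0.012 (((528.1875, 187.62591552734375), (185.95872497558594, 107.6065444946289), 19.7919921875), 2494.5)
blade (((534.0803833007812, -190.67208862304688), (112.0953598022461, 42.644081115722656), 3.299738645553589), 530.5)
blade (((543.130126953125, -114.61906433105469), (112.45490264892578, 42.16791534423828), 0.7094241380691528), 566.5)
150
0.012 (((534.9088134765625, -152.03274536132812), (161.1825408935547, 161.25723266601562), 0.8841392397880554), 3204.0)
0.012 (((527.8441162109375, 187.4766845703125), (185.12863159179688, 107.19355773925781), 19.841249465942383), 2473.0)
blade (((534.4827880859375, -190.56329345703125), (109.84660339355469, 41.32792663574219), 3.372596025466919), 506.0)
blade (((542.828369140625, -114.79663848876953), (107.5121078491211, 40.603336334228516), 2.6715810298919678), 518.5)
```

View pics/crop0.png

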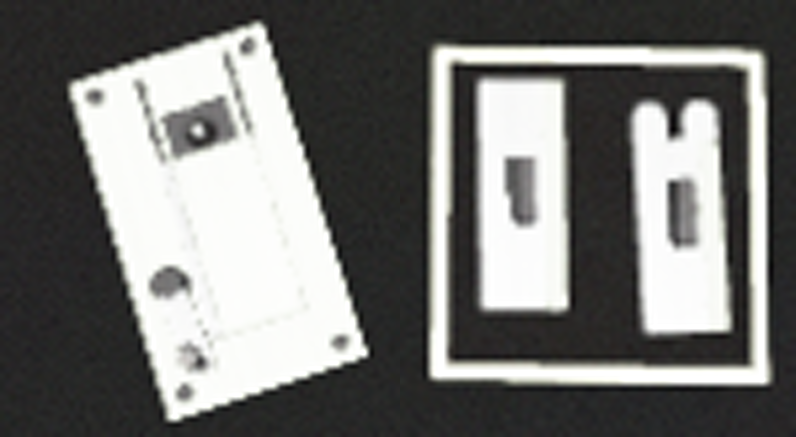

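The crop shows the pin top as a bright dot at crop (200,130). The pivot cap is at (168,280), the keeper handle top at (190,355), the notched blade's fin at (685,212), and the notch points up.

```bash
python3 - <<'E'
from h import *
f=lambda c:(140+(c[0]+.5)*75/400-.5,187+(c[1]+.5)*82/437-.5)
a=np.radians(19.8);X=np.array([np.cos(a),np.sin(a)]);Y=np.array([-X[1],X[0]])
base=np.array([.528,.1875])  # centre at ~z .012
pts={"pin":((200,130),.028),"pivot":((168,280),.028),"handle":((190,355),.080),"bedcornerBR":((308,308),.014),"bedBL":((213,337),.014),"baseTL":((70,85),.01),"baseBR":((368,353),.01)}
for k,(c,z) in pts.items():
    q=ray("top",f(c),z)[:2];print(k,q.round(4),"rel base",((q-base)@X).round(4),((q-base)@Y).round(4))
b=lambda c:(268+(c[0]-400+.5)*68/396-.5,192+(c[1]+.5)*75/437-.5)
print("fin",ray("top",b((685,212)),.036).round(4))
# depth check of base
d=np.load("top0.npz")["d"];i=cams.camera_info("top");R,t=np.array(i["R"]),np.array(i["t"])
for uv in((190,215),(178,240),(168,232),(315,229),(200,250),(250,280),(185,235)):
    D=d[uv[1],uv[0]];w=R.T@(np.linalg.inv(i["mtx"])@np.array([*uv,1])*D-t);print(uv,w.round(4))
E
```

```text
pin [0.5718 0.1958] rel base 0.044 -0.007
pivot [0.4937 0.2081] rel base -0.0253 0.031
handle [0.4527 0.1878] rel base -0.0708 0.0258
bedcornerBR [0.4822 0.1372] rel base -0.0601 -0.0318
bedBL [0.4661 0.1854] rel base -0.059 0.019
baseTL [0.5965 0.2677] rel base 0.0916 0.0522
baseBR [0.46   0.1055] rel base -0.0917 -0.0541
fin [ 0.5336 -0.1898  0.036 ]
(190, 215) [0.5645 0.1621 0.0062]
(178, 240) [0.4925 0.1904 0.019 ]
(168, 232) [0.5156 0.2216 0.0018]
(315, 229) [ 0.5318 -0.1872  0.0254]
(200, 250) [0.4676 0.1301 0.0037]
(250, 280) [ 0.3889 -0.0108 -0.0014]
(185, 235) [0.5072 0.1723 0.015 ]
```

Request:
{"method": "play_rows", "body": {"commands": ".675 .909 -.29 0 0 -.17;.675 .909 -.29 0 0 -.17;.675 .909 -.29 0 0 -.17;.675 .909 -.29 0 0 -.17;.675 .909 -.29 0 0 -.17;.675 .909 -.29 0 0 -.17;.675 .909 -.29 0 0 -.17;.675 .909 -.29 0 0 -.17;.675 .909 -.29 0 0 -.17;.675 .909 -.29 0 0 -.17;.675 .909 -.29 0 0 -.17;.675 .909 -.29 0 0 -.17;.675 .909 -.29 0 0 -.17;.675 .909 -.29 0 0 -.17;0 0 0 0 0 0;0 0 0 0 0 0", "grip": 40}}

```text
time_s: 1.7
tcp_pos: [0.534, -0.1901, 0.1001]
ee_rot: [[-0.998, -0.057, -0.002], [-0.057, 0.998, 0.0], [0.002, 0.0, -1.0]]
wrist_force: [-0.1, -0.2, -0.1]
gripper_width: 0.462
gripper_force: 0.0
```

Request:
{"method": "play_rows", "body": {"commands": "0 0 -.6 0 0 0;0 0 -.6 0 0 0;0 0 -.6 0 0 0;0 0 -.5 0 0 0;0 0 -.3 0 0 0;0 0 -.1 0 0 0;0 0 0 0 0 0"}}

```text
time_s: 2.4
tcp_pos: [0.534, -0.1912, 0.0198]
ee_rot: [[-0.998, -0.055, -0.0], [-0.055, 0.998, -0.0], [0.0, -0.0, -1.0]]
wrist_force: [0.2, 0.1, -0.1]
gripper_width: 0.458
gripper_force: 0.0
```

Request:
{"method": "play_rows", "body": {"commands": "0 0 0 0 0 0;0 0 0 0 0 0;0 0 0 0 0 0;0 0 0 0 0 0;0 0 0 0 0 0;0 0 0 0 0 0;0 0 0 0 0 0;0 0 0 0 0 0", "grip": 0}}

```text
time_s: 3.2
tcp_pos: [0.5344, -0.1906, 0.02]
ee_rot: [[-0.998, -0.056, 0.0], [-0.056, 0.998, -0.0], [-0.0, -0.0, -1.0]]
wrist_force: [-0.7, 1.5, 2.5]
gripper_width: 0.111
gripper_force: 30.0
```

Request:
{"method": "play_rows", "body": {"commands": "0 0 .3 0 0 0;0 0 .6 0 0 0;0 0 .8 0 0 0;0 0 .8 0 0 0;0 0 .5 0 0 0;0 0 0 0 0 0;0 0 0 0 0 0;0 0 0 0 0 0"}}

```text
time_s: 4.0
tcp_pos: [0.533, -0.1905, 0.1082]
ee_rot: [[-0.998, -0.055, -0.003], [-0.055, 0.998, 0.001], [0.003, 0.001, -1.0]]
wrist_force: [-0.9, -0.1, -3.8]
gripper_width: 0.11
gripper_force: 30.0
```

Request:
{"method": "play_rows", "body": {"commands": "-.052 .4 0 0 0 .137;-.052 .862 0 0 0 .137;-.052 .862 0 0 0 .137;-.052 .862 0 0 0 .137;-.052 .862 0 0 0 .137;-.052 .862 0 0 0 .137;-.052 .862 0 0 0 .137;-.052 .862 0 0 0 .137;-.052 .862 0 0 0 .137;-.052 .862 0 0 0 .137;-.052 .862 0 0 0 .137;-.052 .862 0 0 0 .137;-.052 .862 0 0 0 .137;-.052 .862 0 0 0 .137;0 .46 0 0 0 0;0 0 0 0 0 0;0 0 0 0 0 0;0 0 0 0 0 0"}}

```text
time_s: 5.8
tcp_pos: [0.512, 0.1704, 0.1094]
ee_rot: [[-0.942, -0.336, -0.001], [-0.336, 0.942, -0.001], [0.001, -0.0, -1.0]]
wrist_force: [0.1, -0.3, -3.6]
gripper_width: 0.114
gripper_force: 30.0
```

```bash
python3 - <<'E'
from h import *
state()
for n,(x,y,w,h) in {"top":(130,165,100,120),"scene":(270,150,110,120)}.items():
    p,d=cams.capture(n);np.savez(n+"1.npz",p=p,d=d)
    globals()[n]=cv2.resize(p[y:y+h,x:x+w],(w*4,h*4),interpolation=cv2.INTER_CUBIC)
cv2.imwrite("pics/c1.png",np.hstack([top,scene])[:, :800])
E
```

```text
t 5.8 tcp [0.512  0.1704 0.1094] F [ 0.1 -0.3 -3.6] M [-0.05 -0.03 -0.  ] w 9.9 gf 29.99745637178421
```

View pics/c1.png

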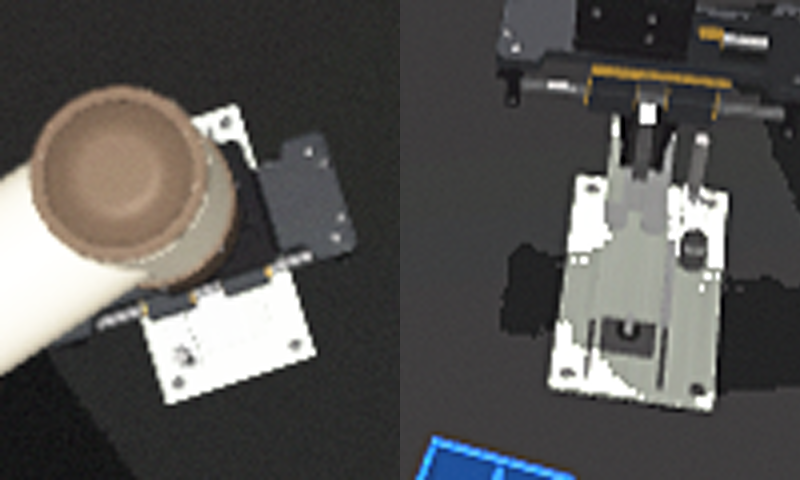

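The top view is blocked by the arm. The scene view shows the blade held over the bed, notch at (645,215), pointing at the pin at (628,330).

Request:
{"method": "play_rows", "body": {"commands": "0 0 -.5 0 0 0;0 0 -.7 0 0 0;0 0 -.7 0 0 0;0 0 -.4 0 0 0;0 0 -.2 0 0 0;0 0 0 0 0 0;0 0 0 0 0 0"}}

```text
time_s: 6.6
tcp_pos: [0.5131, 0.1715, 0.0355]
ee_rot: [[-0.942, -0.337, 0.001], [-0.337, 0.942, 0.001], [-0.002, 0.0, -1.0]]
wrist_force: [0.2, -0.4, -3.2]
gripper_width: 0.112
gripper_force: 30.0
```

```bash
python3 - <<'E'
from h import *
s=state();print(s["ee_rot"])
p,d=cams.capture("scene");np.savez("scene2.npz",p=p,d=d)
cv2.imwrite("pics/c2.png",cv2.resize(p[185:255,300:360],(516,600),interpolation=cv2.INTER_CUBIC))
E
```

```text
t 6.6 tcp [0.5131 0.1715 0.0355] F [ 0.2 -0.4 -3.2] M [-0.   -0.06  0.04] w 9.8 gf 29.997564554214478
[[-9.41538133e-01 -3.36903581e-01  1.38577570e-03]
 [-3.36903004e-01  9.41539144e-01  6.37537123e-04]
 [-1.51955061e-03  1.33393516e-04 -9.99998837e-01]]
```

View pics/c2.png

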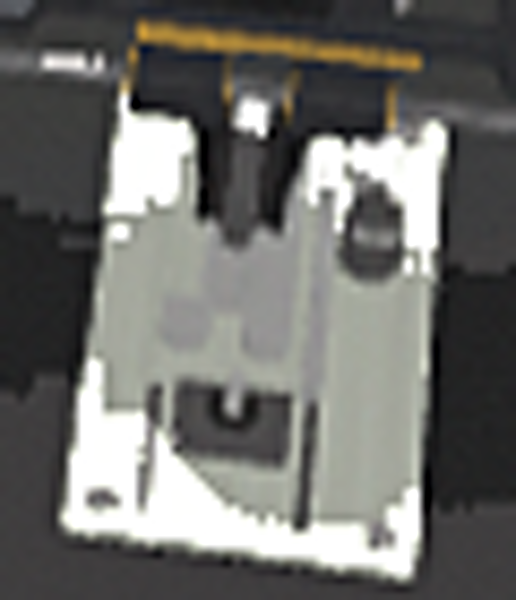

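The crop shows the prong tips at about (187,345) and (265,357), and the pin top at about (234,390), just ahead of the notch. The fence runs down x≈315.

```bash
python3 - <<'E'
from h import *
f=lambda c:(300+(c[0]+.5)/8.6-.5,185+(c[1]+.5)/8.571-.5)
a=np.radians(19.8);X=np.array([np.cos(a),np.sin(a)]);Y=np.array([-X[1],X[0]])
O=np.array([.5131,.1715])
for k,c,z in(("tipL",(187,347),.0295),("tipR",(265,359),.0295),("notch bottom",(228,305),.0295),("pin",(234,388),.028),("fence top inner",(302,385),.02),("fence inner2",(318,250),.02)):
    q=ray("scene",f(c),z)[:2];print(k,q.round(4),"blade frame",((q-O)@X).round(4),((q-O)@Y).round(4))
E
```

```text
tipL [0.5705 0.1798] blade frame 0.0568 -0.0117
tipR [0.563  0.2024] blade frame 0.0575 0.0122
notch bottom [0.5492 0.1838] blade frame 0.0382 -0.0007
pin [0.5768 0.1985] blade frame 0.069 0.0039
fence top inner [0.5595 0.2142] blade frame 0.0581 0.0245
fence inner2 [0.5076 0.1967] blade frame 0.0034 0.0255
```

Request:
{"method": "play_rows", "body": {"commands": "0 0 -.1 0 0 0;0 0 -.1 0 0 0;0 0 -.06 0 0 0;0 0 -.02 0 0 0;0 0 0 0 0 0;0 0 0 0 0 0"}}

```text
time_s: 7.25
tcp_pos: [0.5125, 0.1713, 0.0264]
ee_rot: [[-0.942, -0.337, 0.0], [-0.337, 0.942, -0.0], [-0.0, -0.0, -1.0]]
wrist_force: [-0.3, 0.7, -3.0]
gripper_width: 0.112
gripper_force: 30.0
```

Request:
{"method": "play_rows", "body": {"commands": "0 0 -.015 0 0 0;0 0 0 0 0 0;0 0 0 0 0 0"}}

```text
time_s: 7.55
tcp_pos: [0.5125, 0.1714, 0.026]
ee_rot: [[-0.942, -0.337, 0.0], [-0.337, 0.942, 0.0], [-0.0, 0.0, -1.0]]
wrist_force: [0.2, -0.4, -2.6]
gripper_width: 0.11
gripper_force: 30.0
```

Request:
{"method": "play_rows", "body": {"commands": "0 0 -.015 0 0 0;0 0 0 0 0 0;0 0 0 0 0 0"}}

```text
time_s: 7.85
tcp_pos: [0.5126, 0.1714, 0.026]
ee_rot: [[-0.941, -0.337, 0.0], [-0.337, 0.941, 0.0], [-0.001, 0.0, -1.0]]
wrist_force: [-2.3, 0.4, 2.8]
gripper_width: 0.115
gripper_force: 30.0
```

Request:
{"method": "play_rows", "body": {"commands": "0 0 .008 0 0 0;-.017 .047 0 0 0 0;-.017 .047 0 0 0 0;0 0 0 0 0 0;0 0 0 0 0 0"}}

```text
time_s: 8.35
tcp_pos: [0.5118, 0.1739, 0.026]
ee_rot: [[-0.942, -0.337, 0.001], [-0.337, 0.942, -0.0], [-0.001, -0.0, -1.0]]
wrist_force: [2.0, -3.9, 4.7]
gripper_width: 0.111
gripper_force: 30.0
```

Request:
{"method": "play_rows", "body": {"commands": "-.006 .016 0 0 0 0;0 0 0 0 0 0;0 0 0 0 0 0"}}

```text
time_s: 8.65
tcp_pos: [0.5116, 0.1745, 0.026]
ee_rot: [[-0.942, -0.337, 0.001], [-0.337, 0.942, -0.0], [-0.001, -0.0, -1.0]]
wrist_force: [0.9, -4.0, 4.3]
gripper_width: 0.111
gripper_force: 30.0
```

Request:
{"method": "play_rows", "body": {"commands": "-.006 .016 0 0 0 0;0 0 0 0 0 0;0 0 0 0 0 0"}}

```text
time_s: 8.95
tcp_pos: [0.5114, 0.175, 0.026]
ee_rot: [[-0.942, -0.337, 0.001], [-0.337, 0.942, -0.0], [-0.001, -0.0, -1.0]]
wrist_force: [2.0, -5.2, 4.5]
gripper_width: 0.112
gripper_force: 30.0
```

Request:
{"method": "play_rows", "body": {"commands": "0 0 .01 0 0 0;-.006 .016 0 0 0 0;0 0 0 0 0 0;0 0 0 0 0 0"}}

```text
time_s: 9.35
tcp_pos: [0.511, 0.1758, 0.026]
ee_rot: [[-0.942, -0.337, 0.0], [-0.337, 0.942, 0.0], [-0.0, 0.0, -1.0]]
wrist_force: [2.2, -3.3, 2.7]
gripper_width: 0.114
gripper_force: 30.0
```

Request:
{"method": "play_rows", "body": {"commands": "-.006 .016 0 0 0 0;0 0 0 0 0 0;0 0 0 0 0 0"}}

```text
time_s: 9.65
tcp_pos: [0.5108, 0.1762, 0.026]
ee_rot: [[-0.942, -0.337, 0.0], [-0.337, 0.942, 0.0], [-0.0, 0.0, -1.0]]
wrist_force: [2.2, -3.4, 2.8]
gripper_width: 0.11
gripper_force: 30.0
```

Request:
{"method": "play_rows", "body": {"commands": "-.004 .012 .006 0 0 0;0 0 0 0 0 0;0 0 0 0 0 0"}}

```text
time_s: 9.95
tcp_pos: [0.5108, 0.1762, 0.026]
ee_rot: [[-0.942, -0.337, 0.0], [-0.337, 0.942, -0.0], [-0.0, -0.0, -1.0]]
wrist_force: [3.2, -4.8, 0.3]
gripper_width: 0.113
gripper_force: 30.0
```

Request:
{"method": "play_rows", "body": {"commands": "-.004 .012 0 0 0 0;0 0 0 0 0 0;0 0 0 0 0 0"}}

```text
time_s: 10.25
tcp_pos: [0.5107, 0.1762, 0.026]
ee_rot: [[-0.942, -0.337, 0.0], [-0.337, 0.942, -0.001], [0.0, -0.001, -1.0]]
wrist_force: [4.5, -5.8, 0.6]
gripper_width: 0.114
gripper_force: 30.0
```

Request:
{"method": "play_rows", "body": {"commands": "-.004 .012 0 0 0 0;0 0 0 0 0 0;0 0 0 0 0 0"}}

```text
time_s: 10.55
tcp_pos: [0.5108, 0.1763, 0.026]
ee_rot: [[-0.942, -0.337, 0.0], [-0.337, 0.942, -0.001], [0.0, -0.001, -1.0]]
wrist_force: [5.3, -7.7, -0.0]
gripper_width: 0.115
gripper_force: 30.0
```

Request:
{"method": "play_rows", "body": {"commands": ".003 -.009 0 0 0 0;.094 .034 0 0 0 0;.094 .034 0 0 0 0;.094 .034 0 0 0 0;.094 .034 0 0 0 0;0 0 0 0 0 0;0 0 0 0 0 0"}}

```text
time_s: 11.25
tcp_pos: [0.5165, 0.1782, 0.0259]
ee_rot: [[-0.942, -0.336, -0.011], [-0.336, 0.942, -0.006], [0.012, -0.002, -1.0]]
wrist_force: [-9.5, -4.8, 12.5]
gripper_width: 0.113
gripper_force: 30.0
```

```bash
python3 - <<'E'
from h import *
s=state()
p,d=cams.capture("scene");np.savez("scene3.npz",p=p,d=d)
cv2.imwrite("pics/c3.png",cv2.resize(p[185:255,300:360],(516,600),interpolation=cv2.INTER_CUBIC))
E
```

```text
t 11.25 tcp [0.5165 0.1782 0.0259] F [-9.5 -4.8 12.5] M [-1.35  2.71  0.06] w 9.8 gf 30.00935196876526
```

View pics/c3.png

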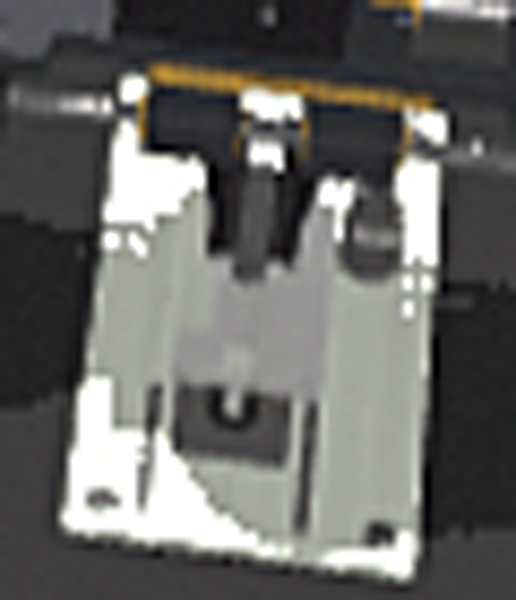

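The prong tips are at crop y≈385 with the notch centred on the pin at x≈235. So the alignment is good, and the drag is only friction with the nose tipping down. I'll take weight off.

Request:
{"method": "play_rows", "body": {"commands": "-.094 -.034 0 0 0 0;-.04 -.014 .01 0 0 0;0 0 .01 0 0 0;0 0 0 0 0 0;0 0 0 0 0 0"}}

```text
time_s: 11.8
tcp_pos: [0.5164, 0.1782, 0.026]
ee_rot: [[-0.942, -0.336, -0.003], [-0.336, 0.942, -0.002], [0.004, -0.001, -1.0]]
wrist_force: [2.0, -4.7, 0.9]
gripper_width: 0.112
gripper_force: 30.0
```

Request:
{"method": "play_rows", "body": {"commands": ".002 -.006 .008 0 0 0;0 0 0 0 0 0;.047 .017 0 0 0 0;.047 .017 0 0 0 0;0 0 0 0 0 0;0 0 0 0 0 0"}}

```text
time_s: 12.4
tcp_pos: [0.5171, 0.1784, 0.026]
ee_rot: [[-0.942, -0.336, -0.007], [-0.336, 0.942, -0.004], [0.008, -0.001, -1.0]]
wrist_force: [-4.1, -5.3, 2.5]
gripper_width: 0.11
gripper_force: 30.0
```

Request:
{"method": "play_rows", "body": {"commands": "0 0 .012 .016 -.044 0;0 0 0 0 0 0;0 0 0 0 0 0"}}

```text
time_s: 12.7
tcp_pos: [0.5173, 0.1785, 0.026]
ee_rot: [[-0.942, -0.336, -0.0], [-0.336, 0.942, -0.001], [0.001, -0.001, -1.0]]
wrist_force: [-2.2, -5.2, -0.6]
gripper_width: 0.11
gripper_force: 30.0
```

Request:
{"method": "play_rows", "body": {"commands": ".047 .017 0 0 0 0;.047 .017 0 0 0 0;0 0 0 0 0 0;0 0 0 0 0 0"}}

```text
time_s: 13.1
tcp_pos: [0.52, 0.1795, 0.026]
ee_rot: [[-0.942, -0.336, -0.001], [-0.336, 0.942, -0.002], [0.001, -0.001, -1.0]]
wrist_force: [-2.8, -5.0, 0.2]
gripper_width: 0.115
gripper_force: 30.0
```

Request:
{"method": "play_rows", "body": {"commands": ".047 .017 .002 0 0 0;.047 .017 .002 0 0 0;.047 .017 0 0 0 0;.047 .017 0 0 0 0;.047 .017 0 0 0 0;.047 .017 0 0 0 0;0 0 0 0 0 0;0 0 0 0 0 0"}}

```text
time_s: 13.9
tcp_pos: [0.5286, 0.1826, 0.026]
ee_rot: [[-0.942, -0.336, -0.001], [-0.336, 0.942, -0.001], [0.001, -0.001, -1.0]]
wrist_force: [-2.9, -5.0, -0.1]
gripper_width: 0.115
gripper_force: 30.0
```

Request:
{"method": "play_rows", "body": {"commands": ".031 .011 0 0 0 0;.031 .011 0 0 0 0;.031 .011 0 0 0 0;0 0 0 0 0 0"}}

```text
time_s: 14.3
tcp_pos: [0.5312, 0.1835, 0.026]
ee_rot: [[-0.942, -0.336, -0.001], [-0.336, 0.942, -0.002], [0.002, -0.001, -1.0]]
wrist_force: [-3.0, -4.9, 0.9]
gripper_width: 0.113
gripper_force: 30.0
```

Request:
{"method": "play_rows", "body": {"commands": ".031 .011 0 0 0 0;0 0 0 0 0 0"}}

```text
time_s: 14.5
tcp_pos: [0.5322, 0.1838, 0.026]
ee_rot: [[-0.942, -0.336, -0.001], [-0.336, 0.942, -0.002], [0.002, -0.001, -1.0]]
wrist_force: [-3.1, -4.5, 0.9]
gripper_width: 0.115
gripper_force: 30.0
```

Request:
{"method": "play_rows", "body": {"commands": ".031 .011 0 0 0 0;0 0 0 0 0 0"}}

```text
time_s: 14.7
tcp_pos: [0.5331, 0.1842, 0.026]
ee_rot: [[-0.942, -0.336, -0.001], [-0.336, 0.942, -0.002], [0.002, -0.001, -1.0]]
wrist_force: [-2.2, -4.7, -0.5]
gripper_width: 0.109
gripper_force: 30.0
```

Request:
{"method": "play_rows", "body": {"commands": ".031 .011 0 0 0 0;0 0 0 0 0 0"}}

```text
time_s: 14.9
tcp_pos: [0.534, 0.1845, 0.026]
ee_rot: [[-0.942, -0.336, -0.001], [-0.336, 0.942, -0.002], [0.001, -0.001, -1.0]]
wrist_force: [-2.5, -4.8, -0.1]
gripper_width: 0.112
gripper_force: 30.0
```

Request:
{"method": "play_rows", "body": {"commands": ".031 .011 0 0 0 0;0 0 0 0 0 0"}}

```text
time_s: 15.1
tcp_pos: [0.535, 0.1849, 0.026]
ee_rot: [[-0.942, -0.336, -0.001], [-0.336, 0.942, -0.002], [0.002, -0.001, -1.0]]
wrist_force: [-3.8, -4.9, 1.5]
gripper_width: 0.111
gripper_force: 30.0
```

Request:
{"method": "play_rows", "body": {"commands": ".031 .011 0 0 0 0;0 0 0 0 0 0"}}

```text
time_s: 15.3
tcp_pos: [0.5354, 0.185, 0.026]
ee_rot: [[-0.942, -0.336, -0.002], [-0.336, 0.942, -0.002], [0.003, -0.001, -1.0]]
wrist_force: [-3.7, -5.1, 1.2]
gripper_width: 0.108
gripper_force: 30.0
```

Request:
{"method": "play_rows", "body": {"commands": ".031 .011 0 0 0 0;0 0 0 0 0 0"}}

```text
time_s: 15.5
tcp_pos: [0.5356, 0.1851, 0.026]
ee_rot: [[-0.942, -0.335, -0.003], [-0.335, 0.942, -0.003], [0.004, -0.001, -1.0]]
wrist_force: [-5.9, -4.8, 2.8]
gripper_width: 0.111
gripper_force: 30.0
```

Request:
{"method": "play_rows", "body": {"commands": "0 0 .006 .012 -.033 0;.031 .011 0 0 0 0;0 0 0 0 0 0"}}

```text
time_s: 15.8
tcp_pos: [0.5357, 0.1851, 0.026]
ee_rot: [[-0.942, -0.335, -0.0], [-0.335, 0.942, -0.002], [0.001, -0.001, -1.0]]
wrist_force: [-7.4, -5.5, 3.4]
gripper_width: 0.113
gripper_force: 30.0
```

Request:
{"method": "play_rows", "body": {"commands": ".031 .011 .003 .008 -.022 0;0 0 0 0 0 0"}}

```text
time_s: 16.0
tcp_pos: [0.5359, 0.1851, 0.026]
ee_rot: [[-0.942, -0.335, 0.002], [-0.335, 0.942, -0.001], [-0.001, -0.002, -1.0]]
wrist_force: [-9.5, -3.5, 4.4]
gripper_width: 0.112
gripper_force: 30.0
```

Request:
{"method": "play_rows", "body": {"commands": ".016 .006 .012 0 0 0;0 0 0 0 0 0"}}

```text
time_s: 16.2
tcp_pos: [0.536, 0.1852, 0.026]
ee_rot: [[-0.942, -0.335, 0.001], [-0.335, 0.942, -0.001], [-0.0, -0.002, -1.0]]
wrist_force: [-8.9, -4.1, 4.7]
gripper_width: 0.11
gripper_force: 30.0
```

Request:
{"method": "play_rows", "body": {"commands": ".016 .006 .006 0 0 0;0 0 0 0 0 0"}}

```text
time_s: 16.4
tcp_pos: [0.536, 0.1852, 0.026]
ee_rot: [[-0.942, -0.335, -0.0], [-0.335, 0.942, -0.002], [0.001, -0.002, -1.0]]
wrist_force: [-9.7, -5.0, 3.3]
gripper_width: 0.111
gripper_force: 30.0
```

Request:
{"method": "play_rows", "body": {"commands": ".025 .009 .012 0 0 0;0 0 0 0 0 0;0 0 0 0 0 0"}}

```text
time_s: 16.7
tcp_pos: [0.5362, 0.1852, 0.026]
ee_rot: [[-0.942, -0.335, -0.001], [-0.335, 0.942, -0.002], [0.002, -0.002, -1.0]]
wrist_force: [-10.4, -4.1, 4.0]
gripper_width: 0.108
gripper_force: 30.0
```

```bash
python3 - <<'E'
from h import *
s=state()
p,d=cams.capture("scene");np.savez("scene4.npz",p=p,d=d)
cv2.imwrite("pics/c4.png",cv2.resize(p[185:255,300:360],(516,600),interpolation=cv2.INTER_CUBIC))
E
```

```text
t 16.7 tcp [0.5362 0.1852 0.026 ] F [-10.4  -4.1   4. ] M [-1.19  3.28  0.1 ] w 9.4 gf 30.006097555160522
```

View pics/c4.png

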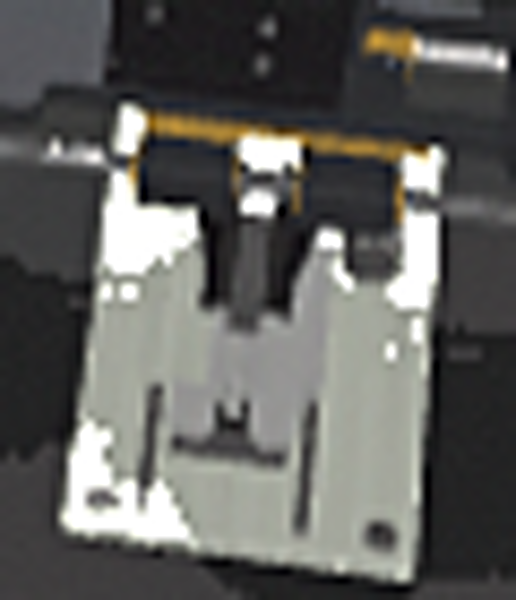

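The picture shows the pin inside the notch at (234,395), with the prong tips past it at y≈430. I'll push a little more and hold.

Request:
{"method": "play_rows", "body": {"commands": ".03 .011 .015 0 0 0;0 0 0 0 0 0;0 0 0 0 0 0"}}

```text
time_s: 17.05
tcp_pos: [0.5364, 0.1853, 0.026]
ee_rot: [[-0.942, -0.334, -0.003], [-0.334, 0.942, -0.003], [0.004, -0.002, -1.0]]
wrist_force: [-11.9, -3.8, 2.5]
gripper_width: 0.114
gripper_force: 30.0
```

Request:
{"method": "play_rows", "body": {"commands": ".014 .005 .008 0 0 0;0 0 0 0 0 0;0 0 0 0 0 0;0 0 0 0 0 0"}}

```text
time_s: 17.45
tcp_pos: [0.5365, 0.1853, 0.0261]
ee_rot: [[-0.942, -0.334, -0.004], [-0.334, 0.942, -0.003], [0.004, -0.002, -1.0]]
wrist_force: [-11.8, -4.1, 0.9]
gripper_width: 0.111
gripper_force: 30.0
```

Request:
{"method": "play_rows", "body": {"commands": "0 0 0 0 0 0;0 0 0 0 0 0;0 0 0 0 0 0;0 0 0 0 0 0;0 0 0 0 0 0;0 0 0 0 0 0"}}

```text
time_s: 18.05
tcp_pos: [0.5365, 0.1853, 0.026]
ee_rot: [[-0.942, -0.334, -0.004], [-0.334, 0.943, -0.003], [0.004, -0.002, -1.0]]
wrist_force: [-11.8, -3.9, 0.9]
gripper_width: 0.11
gripper_force: 30.0
```

Request:
{"method": "play_rows", "body": {"commands": "-.04 -.014 -.014 0 0 0;-.03 -.011 -.006 0 0 0;0 0 0 0 0 0;0 0 0 0 0 0"}}

```text
time_s: 18.45
tcp_pos: [0.5364, 0.1853, 0.026]
ee_rot: [[-0.942, -0.335, 0.001], [-0.335, 0.942, -0.001], [-0.0, -0.002, -1.0]]
wrist_force: [-7.5, -4.3, 1.2]
gripper_width: 0.112
gripper_force: 30.0
```

Request:
{"method": "play_rows", "body": {"commands": "-.03 -.011 -.006 0 0 0;-.02 -.007 0 0 0 0;0 0 0 0 0 0;0 0 0 0 0 0"}}

```text
time_s: 18.85
tcp_pos: [0.5362, 0.1853, 0.026]
ee_rot: [[-0.942, -0.335, 0.003], [-0.335, 0.942, -0.0], [-0.003, -0.001, -1.0]]
wrist_force: [-4.3, -4.6, -1.5]
gripper_width: 0.11
gripper_force: 30.0
```

Request:
{"method": "play_rows", "body": {"commands": "0 0 0 0 0 0;0 0 0 0 0 0;0 0 0 0 0 0;0 0 0 0 0 0", "grip": 26}}

```text
time_s: 19.25
tcp_pos: [0.5421, 0.1886, 0.029]
ee_rot: [[-0.941, -0.337, 0.016], [-0.337, 0.942, 0.007], [-0.018, 0.001, -1.0]]
wrist_force: [0.4, -0.8, 0.2]
gripper_width: 0.288
gripper_force: 0.0
```

Request:
{"method": "play_rows", "body": {"commands": "0 0 .2 0 0 0;0 0 .4 0 0 0;0 0 .6 0 0 0;0 0 .8 0 0 0;0 0 .8 -.04 .11 0;-.7 .1 .3 0 0 0;-.8 .1 0 0 0 0;-.8 .1 0 0 0 0;-.6 -.08 0 0 0 0;0 0 0 0 0 0;0 0 0 0 0 0", "grip": 34}}

```text
time_s: 20.35
tcp_pos: [0.4552, 0.195, 0.1228]
ee_rot: [[-0.941, -0.338, 0.001], [-0.338, 0.941, 0.001], [-0.001, 0.001, -1.0]]
wrist_force: [0.6, -0.4, -0.2]
gripper_width: 0.389
gripper_force: 0.0
```

```bash
python3 - <<'E'
from h import *
s=state();print(s["joints"],s["ee_rot"])
L=[]
for n,(x,y,w,h) in {"top":(130,170,100,120),"scene":(290,165,90,108)}.items():
    p,d=cams.capture(n);np.savez(n+"5.npz",p=p,d=d)
    L.append(cv2.resize(p[y:y+h,x:x+w],(400,480),interpolation=cv2.INTER_CUBIC))
cv2.imwrite("pics/c5.png",np.hstack(L))
E
```

```text
t 20.35 tcp [0.4552 0.195  0.1228] F [ 0.6 -0.4 -0.2] M [ 0.02 -0.02  0.01] w 33.8 gf 0.0
[ 4.20051045e+01  1.53457280e+01 -2.55280104e+01 -1.90988874e-02
 -4.90644987e+01 -1.12265712e+02] [[-9.41311971e-01 -3.37537216e-01  6.32523067e-04]
 [-3.37536604e-01  9.41311965e-01  9.08512464e-04]
 [-9.02058300e-04  6.41693970e-04 -9.99999387e-01]]
```

View pics/c5.png

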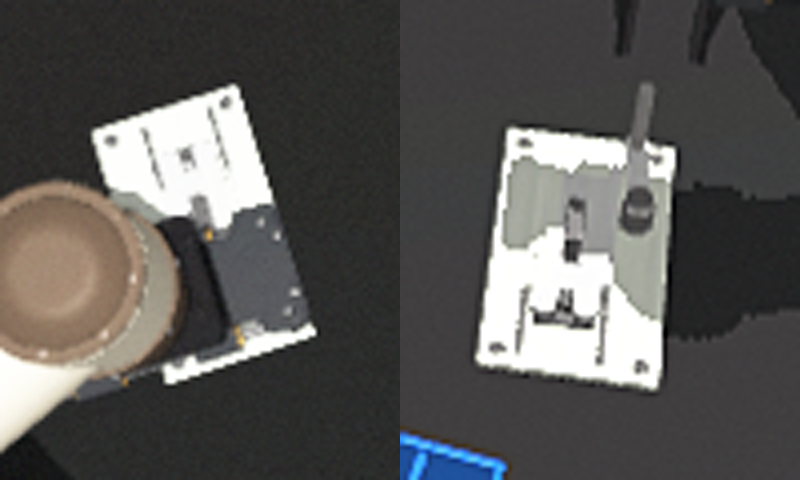

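The scene view shows the blade seated on the pin at (565,300) and the keeper still open, with its handle top at about (647,87). The fingers are above it at (625,50) and (697,60).

```bash
python3 - <<'E'
from h import *
f=lambda c:(290+(c[0]-400+.5)*90/400-.5,165+(c[1]+.5)*108/480-.5)
print("handle top",ray("scene",f((647,87)),.080).round(4),"base",ray("scene",f((636,178)),.028).round(4))
print("pin",ray("scene",f((566,291)),.028).round(4),"pivot",ray("scene",f((637,196)),.034).round(4))
print("tips",ray("scene",f((624,53)),.1228).round(4),ray("scene",f((696,62)),.1228).round(4))
print("fin top ctr", ray("scene",f((575,202)),.042).round(4),ray("scene",f((572,236)),.042).round(4))
E
```

```text
handle top [0.4502 0.1896 0.08  ] base [0.4763 0.2002 0.028 ]
pin [0.5773 0.1993 0.028 ] pivot [0.4944 0.2079 0.034 ]
tips [0.4713 0.1785 0.1228] [0.4576 0.2179 0.1228]
fin top ctr [0.5237 0.1793 0.042 ] [0.5486 0.1887 0.042 ]
```

Request:
{"method": "play_rows", "body": {"commands": "-.07 -.16 0 0 0 0;0 0 -.5 0 0 0;0 0 -.5 0 0 0;0 0 -.5 0 0 0;0 0 -.5 0 0 0;0 0 -.36 0 0 0;0 0 0 0 0 0"}}

```text
time_s: 21.15
tcp_pos: [0.4518, 0.1887, 0.0492]
ee_rot: [[-0.942, -0.336, -0.005], [-0.336, 0.942, -0.003], [0.005, -0.001, -1.0]]
wrist_force: [-0.1, -0.4, 0.3]
gripper_width: 0.389
gripper_force: 0.0
```

Request:
{"method": "play_rows", "body": {"commands": "0 0 0 0 0 0;0 0 0 0 0 0;0 0 0 0 0 0;0 0 0 0 0 0;0 0 0 0 0 0", "grip": 0}}

```text
time_s: 21.65
tcp_pos: [0.4526, 0.19, 0.0513]
ee_rot: [[-0.942, -0.337, -0.001], [-0.337, 0.942, 0.0], [0.001, 0.0, -1.0]]
wrist_force: [-0.9, 0.7, 2.5]
gripper_width: 0.106
gripper_force: 30.0
```

```bash
python3 -c "
import numpy as np
v=complex(-.0424,-.0195);p=v
for k in range(1,16):
    q=v*np.exp(1j*np.radians(6*k));d=(q-p)/.03;print('%.3f %.3f 0 0 0 .698;'%(d.real,d.imag),end='');p=q
    if k%7==0:print(.495+p.real,.2095+p.imag)
"
```

```text
0.076 -0.144 0 0 0 .698;0.090 -0.135 0 0 0 .698;0.104 -0.125 0 0 0 .698;0.117 -0.114 0 0 0 .698;0.128 -0.101 0 0 0 .698;0.138 -0.087 0 0 0 .698;0.146 -0.072 0 0 0 .698;0.4765387062237562 0.1666375381935752
0.153 -0.056 0 0 0 .698;0.158 -0.040 0 0 0 .698;0.161 -0.024 0 0 0 .698;0.163 -0.007 0 0 0 .698;0.162 0.011 0 0 0 .698;0.161 0.027 0 0 0 .698;0.157 0.044 0 0 0 .698;0.5099611701171328 0.16529396660266596
0.151 0.060 0 0 0 .698;
```

Request:
{"method": "play_rows", "body": {"commands": ".076 -.144 0 0 0 .698;.09 -.135 0 0 0 .698;.104 -.125 0 0 0 .698;.117 -.114 0 0 0 .698;.128 -.101 0 0 0 .698;.138 -.087 0 0 0 .698;.146 -.072 0 0 0 .698;0 0 0 0 0 0;0 0 0 0 0 0"}}

```text
time_s: 22.55
tcp_pos: [0.4778, 0.1683, 0.0514]
ee_rot: [[-0.474, -0.881, 0.003], [-0.881, 0.474, 0.002], [-0.003, -0.002, -1.0]]
wrist_force: [0.2, 4.3, -0.3]
gripper_width: 0.105
gripper_force: 30.0
```

Swinging smoothly at low force, so I'll do the second half.

Request:
{"method": "play_rows", "body": {"commands": ".153 -.056 0 0 0 .698;.158 -.04 0 0 0 .698;.161 -.024 0 0 0 .698;.163 -.007 0 0 0 .698;.162 .011 0 0 0 .698;.161 .027 0 0 0 .698;0 0 0 0 0 0;0 0 0 0 0 0"}}

```text
time_s: 23.35
tcp_pos: [0.5056, 0.1682, 0.0513]
ee_rot: [[0.134, -0.991, 0.004], [-0.991, -0.134, 0.005], [-0.004, -0.004, -1.0]]
wrist_force: [-6.5, 14.9, 0.3]
gripper_width: 0.107
gripper_force: 30.0
```

Request:
{"method": "play_rows", "body": {"commands": ".1 .03 0 0 0 .4;.057 .014 0 0 0 .298;0 0 0 0 0 0;0 0 0 0 0 0"}}

```text
time_s: 23.75
tcp_pos: [0.5076, 0.1688, 0.0512]
ee_rot: [[0.236, -0.972, -0.001], [-0.972, -0.236, 0.003], [-0.003, 0.001, -1.0]]
wrist_force: [-13.3, 16.6, 6.7]
gripper_width: 0.107
gripper_force: 30.0
```

Request:
{"method": "play_rows", "body": {"commands": "-.045 .125 0 0 0 0;0 0 0 0 0 0;0 0 0 0 0 0"}}

```text
time_s: 24.05
tcp_pos: [0.5073, 0.1691, 0.0512]
ee_rot: [[0.236, -0.972, -0.001], [-0.972, -0.236, -0.001], [0.001, 0.001, -1.0]]
wrist_force: [-6.8, 3.5, 7.9]
gripper_width: 0.103
gripper_force: 30.0
```

Request:
{"method": "play_rows", "body": {"commands": ".08 .029 0 0 0 .15;0 0 0 0 0 0;0 0 0 0 0 0"}}

```text
time_s: 24.35
tcp_pos: [0.5074, 0.169, 0.0511]
ee_rot: [[0.257, -0.967, -0.006], [-0.967, -0.257, -0.003], [0.002, 0.007, -1.0]]
wrist_force: [-13.3, 4.2, 12.7]
gripper_width: 0.102
gripper_force: 30.0
```

Request:
{"method": "play_rows", "body": {"commands": "-.13 -.045 0 0 0 0;0 0 0 0 0 0;0 0 0 0 0 0"}}

```text
time_s: 24.65
tcp_pos: [0.5073, 0.1691, 0.0513]
ee_rot: [[0.258, -0.966, 0.001], [-0.966, -0.258, -0.0], [0.001, -0.001, -1.0]]
wrist_force: [-4.1, 5.1, 5.3]
gripper_width: 0.101
gripper_force: 30.0
```

Request:
{"method": "play_rows", "body": {"commands": "0 0 0 0 0 0;0 0 0 0 0 0;0 0 0 0 0 0;0 0 0 0 0 0", "grip": 30}}

```text
time_s: 25.05
tcp_pos: [0.507, 0.1677, 0.0504]
ee_rot: [[0.258, -0.966, -0.0], [-0.966, -0.258, -0.002], [0.002, 0.001, -1.0]]
wrist_force: [0.6, 0.3, 0.3]
gripper_width: 0.323
gripper_force: 0.0
```

Request:
{"method": "play_rows", "body": {"commands": "0 0 .4 0 0 0;0 0 .6 0 0 0;0 0 .8 0 0 0;0 0 .9 0 0 0;0 0 .9 0 0 0;0 -.8 .5 0 0 0;0 -1 0 0 0 0;0 -1 0 0 0 0;0 -1 0 0 0 0;0 -1 0 0 0 0;0 -1 0 0 0 0;0 -1 0 0 0 0;0 -.5 0 0 0 0;0 0 0 0 0 0"}}

```text
time_s: 26.45
tcp_pos: [0.5068, -0.0525, 0.1745]
ee_rot: [[0.255, -0.967, 0.001], [-0.967, -0.255, -0.002], [0.002, -0.001, -1.0]]
wrist_force: [0.3, -0.3, -0.4]
gripper_width: 0.345
gripper_force: 0.0
```

```bash
python3 - <<'E'
from h import *
s=state()
L=[]
for n,(x,y,w,h) in {"top":(140,180,80,96),"scene":(295,170,80,96)}.items():
    p,d=cams.capture(n);np.savez(n+"6.npz",p=p,d=d)
    L.append(cv2.resize(p[y:y+h,x:x+w],(400,480),interpolation=cv2.INTER_CUBIC))
cv2.imwrite("pics/c6.png",np.hstack(L))
E
```

```text
t 26.45 tcp [ 0.5068 -0.0525  0.1745] F [ 0.3 -0.3 -0.4] M [ 0.02  0.06 -0.04] w 30.0 gf 0.0
```

View pics/c6.png

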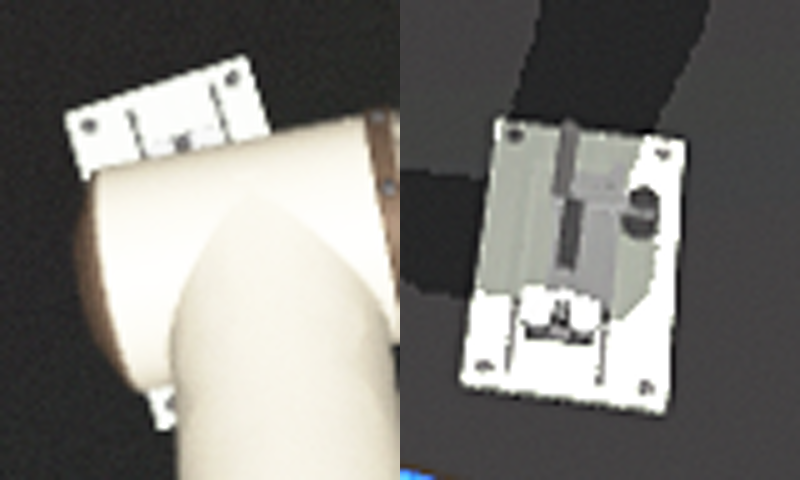

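The scene view shows the keeper across the blade, with handle top (567,127), base (567,190) and pivot (640,212). The pin sits in the notch at (562,305). I'll clear the arm for a final check from above.

Request:
{"method": "play_rows", "body": {"commands": "-.6 -1 .3 0 0 0;-.6 -1 .3 0 0 0;-.6 -1 .3 0 0 0;-.6 -1 .3 0 0 0;-.6 -1 0 0 0 0;-.6 -1 0 0 0 0;-.6 -1 0 0 0 0;-.6 -1 0 0 0 0;0 -1 0 0 0 0;0 -1 0 0 0 0;0 -1 0 0 0 0;0 -1 0 0 0 0;0 0 0 0 0 0"}}

```text
time_s: 27.85
tcp_pos: [0.3637, -0.4128, 0.2095]
ee_rot: [[0.257, -0.967, 0.0], [-0.967, -0.257, -0.002], [0.002, 0.0, -1.0]]
wrist_force: [0.1, 1.0, -0.3]
gripper_width: 0.344
gripper_force: 0.0
```

```bash
python3 - <<'E'
from h import *
s=state()
p,d=cams.capture("top");np.savez("top7.npz",p=p,d=d)
a=cv2.resize(p[185:271,140:218],(544,600),interpolation=cv2.INTER_CUBIC)
cv2.imwrite("pics/c7.png",a)
f=lambda c:(295+(c[0]-400+.5)*.2-.5,170+(c[1]+.5)*.2-.5)
a=np.radians(19.8);X=np.array([np.cos(a),np.sin(a)]);Y=np.array([-X[1],X[0]])
P=lambda c,z:ray("scene",f(c),z)[:2]
piv=P((640,210),.034);h=P((567,127),.08)
print("handle rel pivot",((h-piv)@X).round(4),((h-piv)@Y).round(4), "pin rel fin front end",((P((562,303),.028)-P((567,268),.042))@X).round(4))
E
```

```text
t 27.85 tcp [ 0.3637 -0.4128  0.2095] F [ 0.1  1.  -0.3] M [ 0.07  0.13 -0.02] w 29.9 gf 0.0
handle rel pivot -0.0114 -0.0443 pin rel fin front end 0.0124
```

View pics/c7.png

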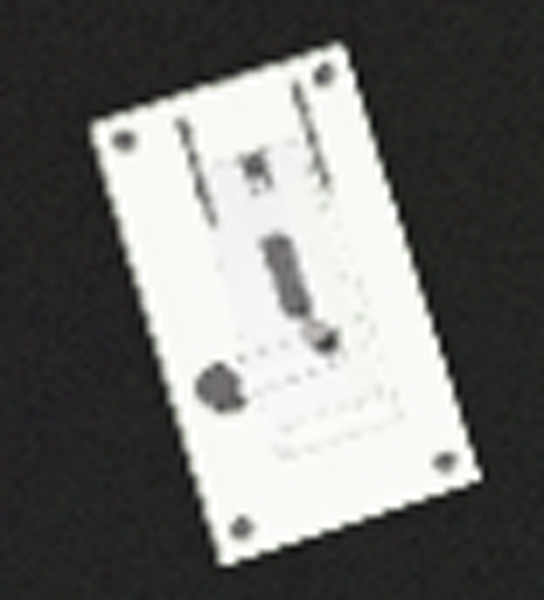

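```bash
python3 - <<'E'
from h import *
f=lambda c:(140+(c[0]+.5)*78/544-.5,185+(c[1]+.5)*86/600-.5)
a=np.radians(19.8);X=np.array([np.cos(a),np.sin(a)]);Y=np.array([-X[1],X[0]])
P=lambda c,z:ray("top",f(c),z)[:2]
piv=P((220,384),.03);o=lambda n,q:print(n,((q-piv)@X).round(4),((q-piv)@Y).round(4))
o("handle",P((318,328),.08));o("pin",P((256,170),.028));o("fin front",P((276,236),.042));o("fin back",P((298,315),.042))
o("tips",(P((225,160),.02)+P((297,143),.02))/2)
o("arm edge1 a",P((242,357),.026));o("arm edge1 b",P((297,340),.026));o("arm edge2 a",P((250,396),.026));o("arm edge2 b",P((325,371),.026))
E
```

```text
handle 0.0021 -0.0465
pin 0.0771 -0.0377
fin front 0.047 -0.0386
fin back 0.0146 -0.0377
tips 0.0851 -0.0411
arm edge1 a 0.008 -0.0108
arm edge1 b 0.0076 -0.0332
arm edge2 a -0.0077 -0.0093
arm edge2 b -0.0076 -0.0401
```

```bash
python3 -c "
from station import r
print(r.finish_job())"
```

```text
the job is handed in; nothing more can be done
None
```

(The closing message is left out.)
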